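# Tighten a lens retaining ring with a two-pin spanner

### The arm

A 6-joint arm with a two-finger parallel gripper is mounted at the origin on a cart in front of the work surface, level with it; the furniture and walls round the work are solid. World frame = base frame: x ahead of the robot, y to its left, z up, the work surface at z = 0. Lengths are in mm, angles in rad, forces in N, time in s.
With the tool pointing down it reaches from about 275 to 750 mm from the base axis. Payload 10.2 kg.
Tool frame: the origin (TCP) lies between the finger pads; the fingertips stand 17 mm ahead of it and the grasp point (between the pads) lies 2 mm behind it; z points along the fingers, y is the line along which they close (so a half turn about z gives the same grasp; the last joint's range is limited). The gripper opens to 85 mm and grips with 20 to 120 N. Pads are 22 mm wide; open, the fingers measure 114 mm over their backs; the gripper's body (76 mm by 85 mm) begins 54 mm behind the grasp point. The pads swing forward as they close: fully open they stand 13 mm farther back than shut.
Start: joints at [-1.375, 0.313, 1.498, -0, 1.331, -0.223], TCP at [213.487, -479.64, 248.294] pointing down, gripper open.
Joint ranges: [-2.94, 2.94], [-0.97, 2.17], [0.19, 2.56], [-1.23, 4.37], [0.02, 3.11], [-2.88, 2.88]. Speed limits (rad/s): [2.39, 2.39, 3.01, 3.14, 3.14, 3.14].

### API

Orientations are given as a unit quaternion [w, x, y, z].
In Python, from rig import * gives the robot as it stands.
- The arm moves only by the tool step_arm, never from a script. Its argument "commands" is text: rows parted by semicolons, each of 7 numbers parted by spaces: the opening, from 0 (shut) to 1 (fully open), then the shift along the tool's x, y, z in cm, then the turn, a rotation vector about the tool's x, y, z in rad. In form: hand x y z rx ry rz; .... A call has 1 to 20 rows; each row is the pose to reach, as a shift and turn from the pose commanded when the call began, along the tool's axes at that moment; what a row does not reach only later rows make up. A row lasts 1/12 s, in which the tool goes at most 41.7 mm and 7.16 degrees, less where a joint would pass 70% of its speed; a pose out of reach is approached as far as the arm can. A call with a gripper value outside its range is refused whole. The fingers move at their own pace and stop on an object; "newtons" is the grip in N (left out, the last holds). Time passes only in rows, so rows that repeat a pose let the fingers close. It gives the time, the measured TCP pose, the force, the opening and the grip force at its end, in the units of the state.
- sense(): the state, without advancing time (a new reading comes with each control period).
- capture(name): name is "side" or "top"; returns the picture (384x512x3 uint8, red, green, blue); there is no depth.
- camera_model(name): a dict with "mtx" (3x3 intrinsics, pixels), "k1" (the pictures are not rectified: a ray, as slopes to the right and down, at radius r is drawn at 1 + k1 r^2 times it, then the intrinsics apply), "eye" and "rotation" of the camera in the world. Camera axes: x right, y down, z forward; pixel columns grow to the right and rows downward; lengths in mm; the calibration is good to about 2 mm. A picture is of the moment at which its call begins. camera_model takes no time and is no camera call.
- finish_job(): hands the job in; it is judged then, once.
Trained networks look in the newest picture that a camera, given by its name, has taken for a name from the list of things; names that differ only in an ending like _2 or _b are one class to them, and where a whole thing is asked for, a point or a joint stands for the part that bears it (a point fixed in the world has none). Each returns a list of dicts, best first, with "score" (0 to 1); they miss things now and then, are a little off and sometimes report something else, mostly with a low value. They report only what shows in the picture. A call takes as long as a camera call. They do not tell look-alikes from the thing itself.
- search_frame(camera, label): "rect" ([centre column, centre row, width, height] in pixels, round what is visible of it).
- trace(camera, label): "mask" (384x512 bool, what is visible of it) and "rect" ([centre column, centre row, width, height] in pixels, round what is visible of it).
- spot_point(camera, label): "xy" ([column, row] in pixels: a listed point, or the origin of a listed thing).
The state is a dict: "time_s": time; "joints": joint angles; "dq": joint speeds; "tau": joint torques, N m; "eef_pos": TCP position; "ee_rot": TCP orientation; "force": force on the tool from outside, world axes, zero at the start; "wrist_torque": the same for the moment, N m; "grip_width": opening from 0.0 (shut) to 1.0 (fully open); "grip_force": force on a finger pad.
Only numpy, scipy, OpenCV 4.12 (cv2) and the standard library are available. Lean on these libraries where they do the work, as an engineer would, in place of code of your own. Each camera call takes 0.05 s, during which the arm holds its last target. There are 200 camera calls.

### The job

Take the two-pin spanner out of its rest, feel its pins into the two holes of the retaining ring recessed in the round lens cell, and turn the ring clockwise (seen from above) until it is snug against its stop and will turn no further. Press and turn gently: never load the ring or cell with more than about 30 N through the spanner. Then lift the spanner out and stand it back upright in its rest, pins in the slot; leave the tin, the metal disc and the hex key where they are.

Things in the scene. Friction and masses are not known exactly. Their poses are not given: they have to be found in the camera images.
- spanner_grip (a point): Centre of the upright flat handle of the loose two-pin spanner, dark steel, 72 mm tall in all, about 0.12 kg. The handle is 26 mm along its x, 12 mm along its y and 52 mm tall, with the cross head (60 x 16 x 8 mm, long along x) under it: grip it across its 12 mm. This point lies 46 mm above the pin tips; z up. Turned half round it is the same.
- spanner_pins (a point): Point of the spanner midway between its two pin tips; axes as the handle's. The pins, 4 mm thick with round tips, point down at +17 and -17 mm along x and stand 12 mm out of the cross head.
- spanner: The whole spanner; its origin and axes are those of point spanner_pins.
- holder_slot (a point): Spanner's rest: grey block 84 x 46 x 26 mm, fixed; place and yaw vary. Point: centre of the slot's mouth, on the flat top. Slot 46 mm (along x) by 10 mm (along y), 17 mm deep. Parked, the spanner's pins hang in the slot and its cross head lies flat on the top (pin tips 12 mm below it), spanner's x along the block's x, either way round.
- cell: Lens cell: aluminium barrel (68 mm outside, 47 mm bore, 50 mm high) on a 90 x 90 x 10 mm plate, fixed; place and yaw vary. Origin under its centre, z up, x toward a short dark index line on the rim. The retaining ring lies in the bore: steel, 46 mm outside, 22 mm inside, 5 mm thick, face 5 mm below the rim, free space under it, two through holes of 6 mm, 34 mm apart.
- cell_rim (a point): Centre of the cell's upper rim, on the ring's axis; axes as the cell's. The ring's angle is not measured: at the start the line through its holes lies within 20 degrees either way of the cell's x axis. Find them by feel, pressing with a few N. With the pins fully in, the spanner's cross head rests on the rim, pin tips 12 mm below it.
- lens_top (a point): Top of the glass lens under the ring, 13 mm below the rim. The ring lowers it 0.24 mm per rad: too little to read. The ring has 0.55 to 1.25 rad to turn clockwise to its stop; its friction is about 0.12 N m (7 N in all at the pins). Its seat is rubber: at the stop the torque rises about 3 N m per rad; 0.25 N m is snug, over 32 N in all at the pins (0.5 N m) harms it.
- grease_tin: Bystander: round flat tin, 54 mm across, 20 mm high, origin under its centre.
- sample_disc: Bystander: round metal sample disc, 38 mm across, 16 mm high, origin under its centre.
- hex_key: Bystander: L-shaped hex key, 26 x 82 x 5 mm, lying flat, origin under its centre.
Things that resemble listed ones, but are neither listed nor needed, are in the scene too. What is shaped like the spanner but purple is not meant. Of the things that look like the part that bears holder_slot, the larger one is meant.

How it is judged:
By the outcome, as a careful person would: the job done as asked, in the order asked, and still so for the second after the job is handed in, with the robot touching nothing.
It also fails if it takes over 72 s, if anything falls off the work surface, if the arm or the gripper's body presses on something with over 40 N, if the wrist force passes 120 N, or if a joint passes its speed limit or range.

## Working session

There is one attempt and no reset: what is moved stays moved. The work goes in short steps, Python scripts to look and compute and a tool call to move; the robot and the scene stay as the last step left them, time stands still between calls to the robot, and variables do not carry over. Pictures are saved under pics/ and viewed, at most 10 in all, crops included, and the job is handed in when it is done.

Besides the shell and the picture viewer there is one more tool, called after "Emit:" by a JSON object that holds its "api" and its "payload", one argument or row to a line. step_arm: Moves the arm, as the interface text tells. Its arguments: {"type":"object","properties":{"commands":{"type":"string"},"newtons":{"type":"number"}},"required":["commands"]}

```bash
mkdir -p pics; ls
cat > h.py <<'E'
from rig import *
import numpy as np, cv2
from scipy.spatial.transform import Rotation as R
def ray(cam,px):
    m=camera_model(cam);K=np.array(m["mtx"]);k1=m["k1"]
    d=np.array([(px[0]-K[0,2])/K[0,0],(px[1]-K[1,2])/K[1,1]])
    u=d.copy()
    for _ in range(30): u=d/(1+k1*(u@u))
    return np.array(m["eye"],float),np.array(m["rotation"])@np.array([u[0],u[1],1.])
def onz(cam,px,z):
    e,d=ray(cam,px);return e+d*(z-e[2])/d[2]
def tri(pa,pb):
    a,da=ray("top",pa);b,db=ray("side",pb)
    da/=np.linalg.norm(da);db/=np.linalg.norm(db)
    t=np.linalg.lstsq(np.c_[da,-db],b-a,rcond=None)[0]
    p,q=a+da*t[0],b+db*t[1];return (p+q)/2,np.linalg.norm(p-q)
def proj(cam,P):
    m=camera_model(cam);K=np.array(m["mtx"]);c=np.array(m["rotation"]).T@(np.array(P,float)-np.array(m["eye"]))
    u=c[:2]/c[2];u=u*(1+m["k1"]*(u@u));return np.array([K[0,0]*u[0]+K[0,2],K[1,1]*u[1]+K[1,2]])
def tosrt(P,yaw=None):
    s=sense();r=R.from_quat(np.array(s["ee_rot"])[[1,2,3,0]])
    return r.inv().apply(np.array(P)-np.array(s["eef_pos"]))/10
E
python3 - <<'E'
from h import *
for c in("top","side"):
    im=capture(c);cv2.imwrite(f"pics/{c}0.png",im[:,:,::-1])
    m=camera_model(c);print(c,m["eye"],np.round(m["rotation"],2).tolist(),m["mtx"],m["k1"])
    for l in("spanner_grip","spanner_pins","holder_slot","cell_rim","cell","grease_tin","sample_disc","hex_key"):
        print(l,[(np.round(d["xy"]).tolist(),round(d["score"],2)) for d in spot_point(c,l)][:4])
print(sense())
E
```

```text
pics
top [327.10192152 141.59830514 889.88260223] [-0.09, 0.71, -0.7, 0.09] [[389.07309452   0.         248.32115135]
 [  0.         389.07309452 200.80164819]
 [  0.           0.           1.        ]] -0.035463979612756866
spanner_grip [([168.0, 206.0], 0.71), ([285.0, 282.0], 0.61)]
spanner_pins [([282.0, 283.0], 0.77), ([170.0, 210.0], 0.64)]
holder_slot [([212.0, 218.0], 0.59), ([165.0, 208.0], 0.55)]
cell_rim [([270.0, 220.0], 0.86)]
cell [([270.0, 225.0], 0.87)]
grease_tin [([313.0, 160.0], 0.77)]
sample_disc [([225.0, 280.0], 0.48)]
hex_key [([335.0, 271.0], 0.63)]
side [451.75466968 902.16008772 375.6033204 ] [0.02, -0.03, 0.83, -0.56] [[470.6772278    0.         256.06197322]
 [  0.         470.6772278  187.51985124]
 [  0.           0.           1.        ]] -0.01479137072939526
spanner_grip [([238.0, 238.0], 0.65), ([337.0, 183.0], 0.56)]
spanner_pins [([335.0, 208.0], 0.97), ([238.0, 268.0], 0.68)]
holder_slot [([261.0, 233.0], 0.95), ([240.0, 260.0], 0.91)]
cell_rim [([263.0, 188.0], 0.83)]
cell [([259.0, 208.0], 0.83)]
grease_tin [([200.0, 188.0], 0.69)]
sample_disc [([339.0, 238.0], 0.72)]
hex_key [([317.0, 185.0], 0.64)]
{'time_s': 0.9, 'joints': array([-1.37538032e+00,  3.12892234e-01,  1.49770035e+00,  4.05638247e-05,
        1.33097889e+00, -2.23429102e-01]), 'dq': array([ 0.0003613 ,  0.00072415, -0.00048081, -0.00018153,  0.00026161,
        0.0012706 ]), 'tau': array([-5.22265964e-04, -4.12158716e+01, -2.59902477e+01, -3.14664831e-04,
        4.77048652e-04, -7.88039245e-06]), 'eef_pos': array([ 213.50668459, -479.63840529,  248.29802059]), 'ee_rot': array([1.08679443e-05, 9.78152127e-01, 2.07890395e-01, 1.95512229e-05]), 'force': array([ 0.58925175, -0.38106135,  0.84208559]), 'wrist_torque': array([-0.00250164, -0.00794475,  0.12821882]), 'grip_force': 0.0, 'grip_width': 1.0049141735221871}
```

View pics/top0.png

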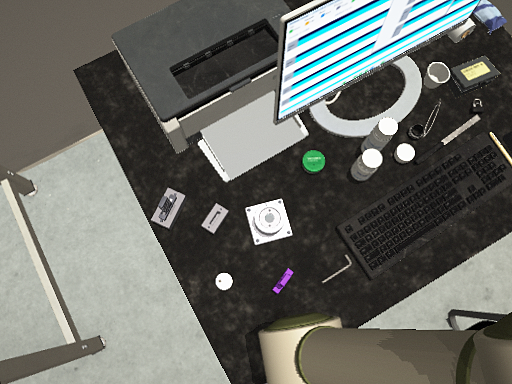

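View pics/side0.png

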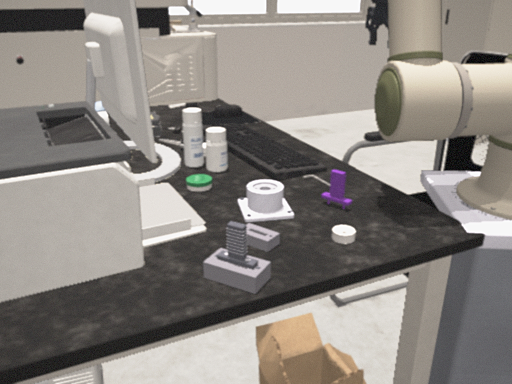

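The dark spanner stands in the larger grey block (top 168,207; side 237,250). The look-alikes are the purple spanner (top 284,281; side 337,188) and the smaller slotted block (top 214,217; side 261,236). The cell is at top 270,220. I choose the dark spanner and the larger block, and will check them in one close crop.

Run:
```python
from h import *
t=cv2.imread("pics/top0.png");s=cv2.imread("pics/side0.png")
a=cv2.resize(t[175:255,135:305],None,fx=4.5,fy=4.5,interpolation=cv2.INTER_CUBIC)[:, :765]
b=cv2.resize(s[175:295,195:300],(210,240),interpolation=cv2.INTER_CUBIC)
cv2.imwrite("pics/crop.png",a)
for l,z in(("spanner_grip",60),("holder_slot",26),("cell_rim",60)):
    for d in search_frame("top",l)[:2]: print(l,np.round(d["rect"],1),d["score"])
def masks(l):
    for d in trace("top",l)[:2]:
        m=d["mask"];print(l,round(d["score"],2),m.sum(),cv2.minAreaRect(np.argwhere(m)[:,::-1].astype(np.float32)))
masks("spanner");masks("holder_slot");masks("cell")
print("grip tri",tri((168,206),(238,238)))
st=[d["xy"] for d in spot_point("top","holder_slot")];ss=[d["xy"] for d in spot_point("side","holder_slot")]
print("slot",[np.round(onz("top",p,26)) for p in st],[np.round(onz("side",p,26)) for p in ss])
c=spot_point("top","cell_rim")[0]["xy"];c2=spot_point("side","cell_rim")[0]["xy"];print("cell",onz("top",c,60),onz("side",c2,60),tri(c,c2))
```

```text
spanner_grip [168.2 206.6  16.4  20. ] 0.75
spanner_grip [283.6 282.   15.1  21.8] 0.54
holder_slot [169.1 206.7  36.1  43.7] 0.97
holder_slot [215.1 218.9  27.1  28.4] 0.97
cell_rim [270.3 223.6  46.8  42.3] 0.83
spanner 0.64 266 ((164.70001220703125, 205.6000213623047), (12.521980285644531, 27.280029296875), 26.56505012512207)
spanner 0.63 172 ((282.5, 280.5000305175781), (7.131582260131836, 25.806034088134766), 36.02737045288086)
holder_slot 0.9 430 ((215.07688903808594, 217.8845977783203), (16.086305618286133, 27.457660675048828), 33.6900634765625)
holder_slot 0.8 538 ((168.9342498779297, 207.99827575683594), (22.352941513061523, 37.94117736816406), 28.072484970092773)
cell 0.6 1490 ((268.587158203125, 221.0767822265625), (38.84264373779297, 39.615631103515625), 75.0685806274414)Traceback (most recent call last):
  File "<stdin>", line 12, in <module>
  File "h.py", line 13, in tri
    a,da=ray("top",pa);b,db=ray("side",pb)
         ~~~^^^^^^^^^^
  File "h.py", line 9, in ray
    return np.array(m["eye"],float),np.array(m["rotation"])@np.array([u[0],u[1],1.])
                                    ~~~~~~~~~~~~~~~~~~~~~~~^~~~~~~~~~~~~~~~~~~~~~~~~
ValueError: matmul: Input operand 1 has a mismatch in its core dimension 0, with gufunc signature (n?,k),(k,m?)->(n?,m?) (size 3 is different from 4)
```

View pics/crop.png

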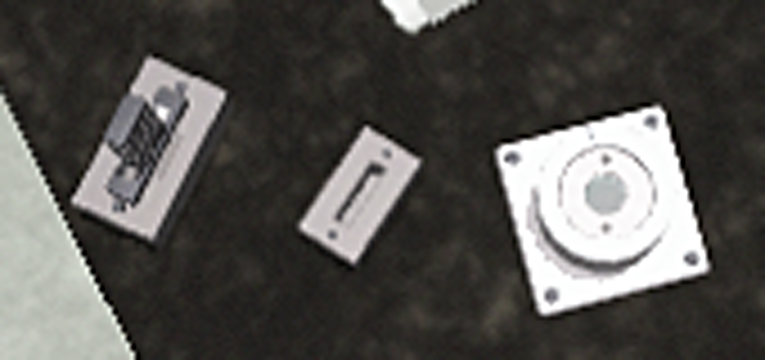

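The crop shows the dark spanner in the larger block at crop (150,150), and the ring's holes at crop (606,158) and (606,228). A short index mark sits at about (591,131). The camera rotation is a quaternion, so I'll fix the helper and refine.

```bash
sed -i 's/np.array(m\["rotation"\])/rot(m["rotation"])/g' h.py
cat >> h.py <<'E'
def rot(q): return R.from_quat(np.array(q)[[1,2,3,0]]).as_matrix()
E
python3 - <<'E'
from h import *
cr=lambda p:(135+(p[0]+.5)/4.5-.5,175+(p[1]+.5)/4.5-.5)
np.set_printoptions(precision=1,suppress=True)
blk=np.array([onz("top",cr(p),26)[:2] for p in((150,55),(227,95),(155,243),(72,203))])
print("block",blk.tolist(),blk.mean(0),np.linalg.norm(np.diff(blk,axis=0),axis=1))
v=blk[0]+blk[1]-blk[2]-blk[3];print("yaw",np.degrees(np.arctan2(v[1],v[0])))
pl=np.array([onz("top",cr(p),10)[:2] for p in((497,148),(660,103),(710,268),(543,316))])
print("plate",pl.mean(0),np.linalg.norm(np.diff(pl,axis=0),axis=1))
for v in (pl[0]+pl[1]-pl[2]-pl[3],pl[1]+pl[2]-pl[0]-pl[3]):print("pyaw",np.degrees(np.arctan2(v[1],v[0])))
h=np.array([onz("top",cr(p),55)[:2] for p in((606,158),(606,228))]);v=h[0]-h[1]
print("holes",h.tolist(),h.mean(0),np.linalg.norm(v),np.degrees(np.arctan2(v[1],v[0])))
print("index",onz("top",cr((591,131)),60))
print("grip tri",tri((168,206),(238,238)))
capture("top");capture("side")
for l,z in(("holder_slot",26),("spanner_grip",60),("cell_rim",60)):
  for c in("top","side"): print(l,c,[onz(c,d["xy"],z) for d in spot_point(c,l)])
c=spot_point("top","cell_rim")[0]["xy"];c2=spot_point("side","cell_rim")[0]["xy"];print("cell",tri(c,c2))
# subpixel circles in top image
b=pl.mean(0)
for nm,P in(("spanner top",(b[0],b[1],60)),):print(nm,proj("top",P),proj("side",P))
E
```

```text
block [[573.1486692993433, 332.0070246123587], [552.4834250228519, 291.17493378271274], [475.40882760984107, 323.14426110844715], [495.1247498101644, 366.3893482737467]] [524.  328.2] [45.8 83.4 47.5]
yaw -23.1613968807285
plate [499.9  98.5] [87.9 89.6 88.3]
pyaw 16.026803080332083
pyaw -73.21399612354004
holes [[515.8449447687723, 99.07667516312253], [481.1221606706513, 99.0005727391569]] [498.5  99. ] 34.72286749540795 0.12557578072768816
index [528.1 106.7  60. ]
grip tri (array([521.7, 322. ,  58.4]), np.float64(3.0123103155161153))
holder_slot top [array([499.9, 224.5,  26. ]), array([528.8, 327.8,  26. ])]
holder_slot side [array([492.3, 246.5,  26. ])]
spanner_grip top [array([518.4, 323.9,  60. ]), array([363.6,  68.3,  60. ])]
spanner_grip side [array([521.1, 334.8,  60. ]), array([362.2, 104.9,  60. ])]
cell_rim top [array([496.9,  97.9,  60. ])]
cell_rim side [array([494.6, 146.9,  60. ])]
cell (array([499.2,  96.9,  39.5]), np.float64(3.7519866927315633))
spanner top [269.6 216.4] [264.7 179.8]
```

Run:
```python
from h import *
f=5;x0,y0=195,165
s=cv2.imread("pics/side0.png")[y0:y0+120,x0:x0+110];t=cv2.imread("pics/top0.png")[185:260,140:300]
a=cv2.resize(s,None,fx=f,fy=f,interpolation=cv2.INTER_CUBIC)
def poly(P,col):
    p=np.array([((proj("side",q)-(x0,y0)+.5)*f-.5) for q in P]);cv2.polylines(a,[np.round(p).astype(np.int32)],True,col,1)
th=np.linspace(0,2*np.pi,60)
for z,c in((50,(0,0,255)),(60,(0,255,0))): poly([(499+34*np.cos(t),98.5+34*np.sin(t),z) for t in th],c)
def box(cx,cy,l,w,yaw,z,col):
    r=R.from_euler("z",yaw,degrees=True).as_matrix()
    poly([r@(sx*l/2,sy*w/2,0)+(cx,cy,z) for sx,sy in((1,1),(1,-1),(-1,-1),(-1,1))],col)
box(499.9,98.5,90,90,16.5,10,(255,255,0))
# block long axis: corner diffs
yaw=np.degrees(np.arctan2(332-366.4+291.2-323.1,573.1-495.1+552.5-475.4));print("block yaw",yaw)
yaw=np.degrees(np.arctan2(332-366.4,573.1-495.1))
box(524,328.2,84,46,-23.2,26,(0,255,255));box(524,328.2,84,46,-23.2,0,(0,255,255))
box(521.7,322,26,12,-23.2,86,(0,0,255));box(521.7,322,60,16,-23.2,34,(0,0,255))
cv2.imwrite("pics/sc.png",a)
```

```text
block yaw -23.145068082216877
```

View pics/sc.png

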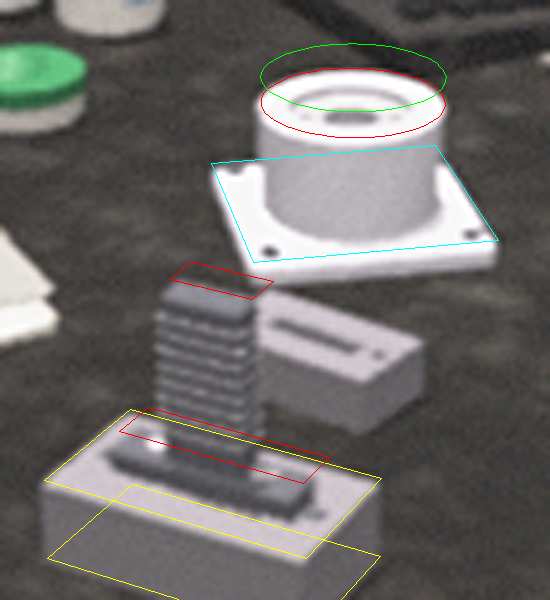

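The rim is at z=50: the red ellipse fits to about 2 mm. The block outline fits too, at crop (45–380, 410–560). The spanner sits a bit nearer the side camera than my estimate, with its head centre at crop (208,478) and handle top at (211,295). I'll refine its position.

Run:
```python
from h import *
np.set_printoptions(precision=1,suppress=True)
cr=lambda p:(135+(p[0]+.5)/4.5-.5,175+(p[1]+.5)/4.5-.5)
cs=lambda p:(195+(p[0]+.5)/5-.5,165+(p[1]+.5)/5-.5)
print(onz("top",cr((150,142)),34),onz("side",cs((208,478)),34))
print(onz("top",cr((126,119)),86),onz("side",cs((211,295)),86))
h=np.array([onz("top",cr(p),45)[:2] for p in((606,158),(606,228))]);v=h[0]-h[1]
print("holes",h.mean(0),np.linalg.norm(v),np.degrees(np.arctan2(v[1],v[0])),onz("top",cr((591,131)),50))
# barrel/bore circles from top
for p in((538,0),):pass
P=(520,328,60+2);s=sense();print("tool delta",tosrt((520,328,200)),"yaw tool x,y",rot(s["ee_rot"])[:,:2].T)
```

```text
[525.4 327.3  34. ] [523.7 340.8  34. ]
[524.4 328.1  86. ] [523.4 331.4  86. ]
holes [500.5  98.5] 35.138768694001115 0.12557578072768066 [530.5 106.3  50. ]
tool delta [ 60.8 -61.3   4.8] yaw tool x,y [[ 0.9  0.4  0. ]
 [ 0.4 -0.9  0. ]]
```

```bash
cat >> h.py <<'E'
def row(P,yaw):
    "target TCP (mm), yaw of tool x (deg), tool down"
    s=sense();r=R.from_quat(np.array(s["ee_rot"])[[1,2,3,0]])
    g=R.from_euler("z",yaw,degrees=True)*R.from_euler("x",180,degrees=True)
    d=r.inv().apply(np.array(P)-np.array(s["eef_pos"]))/10
    print("row",np.round(d,2),np.round((r.inv()*g).as_rotvec(),3))
def st():
    s=sense();x=rot(s["ee_rot"])[:,0];print("t",round(s["time_s"],2),"pos",np.round(s["eef_pos"],1),"yaw",round(np.degrees(np.arctan2(x[1],x[0])),2),"F",np.round(s["force"],1),"M",np.round(s["wrist_torque"],3),"w",round(s["grip_width"],3),"gf",round(s["grip_force"],1),"q",np.round(s["joints"],2))
E
python3 -c "
from h import *
row((524.5,329,150),156.8);row((370,-60,220),90)"
```

```text
row [ 61.3  -61.23   9.83] [ 0.     0.    -2.318]
row [ 31.36 -31.97   2.83] [ 0.     0.    -1.152]
```

Emit:
{"api": "step_arm", "payload": {
  "commands": "0.6 61.3 -61.2 3 0 0 -2.318;0.6 61.3 -61.2 3 0 0 -2.318;0.6 61.3 -61.2 3 0 0 -2.318;0.6 61.3 -61.2 3 0 0 -2.318;0.6 61.3 -61.2 3 0 0 -2.318;0.6 61.3 -61.2 3 0 0 -2.318;0.6 61.3 -61.2 3 0 0 -2.318;0.6 61.3 -61.2 3 0 0 -2.318;0.6 61.3 -61.2 3 0 0 -2.318;0.6 61.3 -61.2 3 0 0 -2.318;0.6 61.3 -61.2 3 0 0 -2.318;0.6 61.3 -61.2 3 0 0 -2.318;0.6 61.3 -61.2 3 0 0 -2.318;0.6 61.3 -61.2 3 0 0 -2.318;0.6 61.3 -61.2 3 0 0 -2.318;0.6 61.3 -61.2 3 0 0 -2.318;0.6 61.3 -61.2 3 0 0 -2.318;0.6 61.3 -61.2 3 0 0 -2.318;0.6 61.3 -61.2 3 0 0 -2.318;0.6 61.3 -61.2 3 0 0 -2.318",
  "newtons": 40
}}

```text
time_s: 3.37
eef_pos: [512.9, 299.9, 219.3]
ee_rot: [0.0, 0.199, 0.98, 0.0]
force: [0.3, -1.2, 0.7]
grip_width: 0.601
grip_force: 0.0
```

```bash
python3 -c "
from h import *
st();row((524.5,329,140),156.8)"
```

```text
t 3.37 pos [512.9 299.9 219.3] yaw 157.05 F [ 0.3 -1.2  0.7] M [-0.048 -0.04  -0.008] w 0.601 gf 0.0 q [ 0.33  0.49  1.32 -0.    1.33 -0.84]
row [0.07 3.14 7.93] [0.    0.    0.004]
```

Emit:
{"api": "step_arm", "payload": {
  "commands": "0.6 0.1 3.1 4 0 0 0;0.6 0.1 3.1 8 0 0 0;0.6 0.1 3.1 8 0 0 0;0.6 0.1 3.1 8 0 0 0"
}}

```text
time_s: 3.7
eef_pos: [522.8, 326.0, 137.3]
ee_rot: [-0.002, 0.201, 0.98, -0.002]
force: [0.5, 0.0, 1.5]
grip_width: 0.598
grip_force: 0.0
```

Run:
```python
from h import *
st();row((524.5,329,60),156.8)
f=5;tx,ty=135,165;sx,sy=195,195
t=capture("top")[ty:ty+90,tx:tx+75,::-1];s=capture("side")[sy:sy+90,sx:sx+75,::-1]
im=np.hstack([cv2.resize(np.ascontiguousarray(i),None,fx=f,fy=f,interpolation=cv2.INTER_CUBIC) for i in(t,s)])
cv2.imwrite("pics/g.png",im)
```

```text
t 3.7 pos [522.8 326.  137.3] yaw 156.83 F [0.5 0.  1.5] M [-0.049 -0.061  0.022] w 0.598 gf 0.0 q [ 0.37  0.61  1.34 -0.    1.19 -0.8 ]
row [-0.07  0.38  7.73] [-0.004 -0.004  0.   ]
```

View pics/g.png

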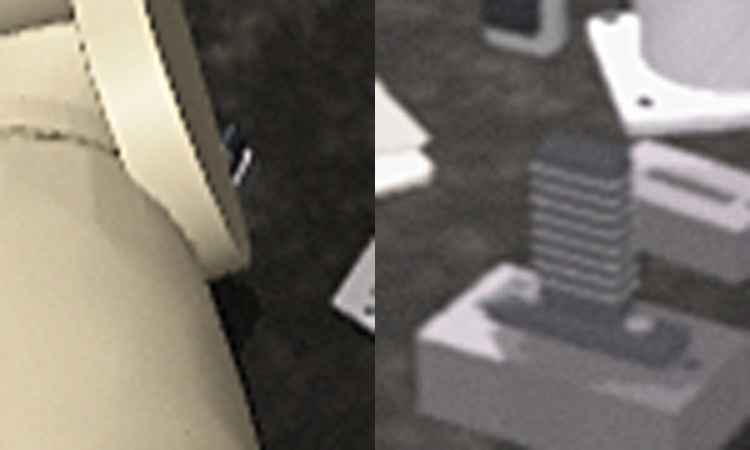

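The gripper hides the spanner from the top camera. In the side view it stands undisturbed, with its handle top at crop (582,150). I'll descend.

Emit:
{"api": "step_arm", "payload": {
  "commands": "0.6 0 0.2 3 0 0 0;0.6 0 0.2 5 0 0 0;0.6 0 0.2 7 0 0 0;0.6 0 0.2 7.7 0 0 0;0.6 0 0.2 7.7 0 0 0;0.6 0 0.2 7.7 0 0 0"
}}

```text
time_s: 4.3
eef_pos: [525.8, 328.3, 64.7]
ee_rot: [0.001, 0.201, 0.98, 0.001]
force: [0.4, 0.5, -0.3]
grip_width: 0.599
grip_force: 0.0
```

Run:
```python
from h import *
st();row((524.5,329,60),156.8)
```

```text
t 4.3 pos [525.8 328.3  64.7] yaw 156.77 F [ 0.4  0.5 -0.3] M [-0.025  0.005 -0.035] w 0.599 gf 0.0 q [ 0.37  0.7   1.39 -0.    1.04 -0.8 ]
row [0.15 0.01 0.47] [ 0.002  0.002 -0.   ]
```

Emit:
{"api": "step_arm", "payload": {
  "commands": "0.6 0.1 0 0.4 0 0 0;0.6 0.1 0 0.4 0 0 0;0.6 0.1 0 0.4 0 0 0"
}}

```text
time_s: 4.55
eef_pos: [524.0, 328.8, 59.3]
ee_rot: [0.0, 0.201, 0.98, 0.0]
force: [-0.5, -0.7, -0.1]
grip_width: 0.6
grip_force: 0.0
```

Run:
```python
from h import *
st()
f=5;sx,sy=180,185
s=capture("side")[sy:sy+110,sx:sx+120,::-1]
cv2.imwrite("pics/g2.png",cv2.resize(np.ascontiguousarray(s),None,fx=f,fy=f,interpolation=cv2.INTER_CUBIC))
```

```text
t 4.55 pos [524.  328.8  59.3] yaw 156.81 F [-0.5 -0.7 -0.1] M [ 0.025 -0.014 -0.015] w 0.6 gf 0.0 q [ 0.37  0.71  1.4  -0.    1.03 -0.79]
```

View pics/g2.png

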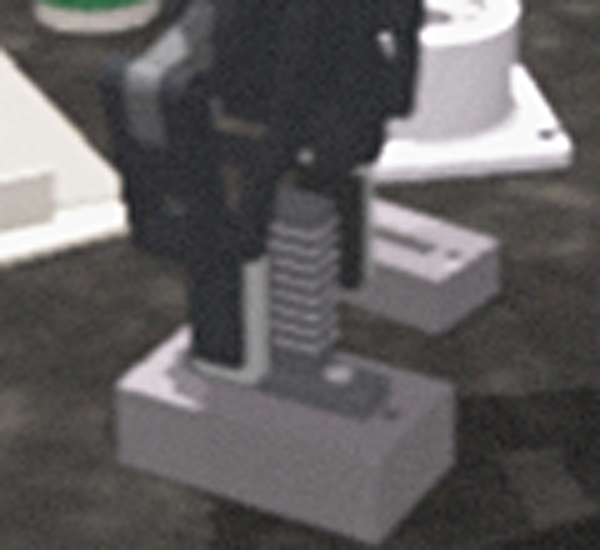

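The handle, at crop (305,280), stands between the near pad (255,320) and the far pad (360,230). I'll close on it.

Emit:
{"api": "step_arm", "payload": {
  "commands": "0 0 0 0 0 0 0;0 0 0 0 0 0 0;0 0 0 0 0 0 0;0 0 0 0 0 0 0;0 0 0 0 0 0 0;0 0 0 0 0 0 0;0 0 0 0 0 0 0;0 0 0 0 0 0 0",
  "newtons": 50
}}

```text
time_s: 5.27
eef_pos: [523.9, 328.8, 58.7]
ee_rot: [0.0, 0.201, 0.98, 0.0]
force: [-0.8, 0.5, 3.8]
grip_width: 0.136
grip_force: 49.0
```

Run:
```python
from h import *
st()
```

```text
t 5.27 pos [523.9 328.8  58.7] yaw 156.81 F [-0.8  0.5  3.8] M [-0.051  0.026  0.016] w 0.136 gf 49.0 q [ 0.37  0.71  1.4  -0.    1.03 -0.79]
```

Emit:
{"api": "step_arm", "payload": {
  "commands": "0 0 0 -2 0 0 0;0 0 0 -4 0 0 0;0 0 0 -6 0 0 0;0 0 0 -8 0 0 0;0 0 0 -8 0 0 0;0 0 0 -8 0 0 0"
}}

```text
time_s: 5.77
eef_pos: [523.8, 328.8, 138.4]
ee_rot: [0.0, 0.201, 0.98, 0.0]
force: [-0.2, -0.9, -1.6]
grip_width: 0.138
grip_force: 48.8
```

Run:
```python
from h import *
st();row((500,98.5,135),180)
```

```text
t 5.77 pos [523.8 328.8 138.4] yaw 156.81 F [-0.2 -0.9 -1.6] M [ 0.005  0.011 -0.   ] w 0.138 gf 48.8 q [ 0.37  0.61  1.34  0.    1.19 -0.79]
row [ -6.88 -22.11   0.33] [ 0.     0.001 -0.405]
```

Emit:
{"api": "step_arm", "payload": {
  "commands": "0 -6.9 -22.1 0.4 0 0 -0.405;0 -6.9 -22.1 0.4 0 0 -0.405;0 -6.9 -22.1 0.4 0 0 -0.405;0 -6.9 -22.1 0.4 0 0 -0.405;0 -6.9 -22.1 0.4 0 0 -0.405;0 -6.9 -22.1 0.4 0 0 -0.405;0 -6.9 -22.1 0.4 0 0 -0.405;0 -6.9 -22.1 0.4 0 0 -0.405;0 -6.9 -22.1 0.4 0 0 -0.405;0 -6.9 -22.1 0.4 0 0 -0.405"
}}

```text
time_s: 6.6
eef_pos: [499.9, 99.4, 133.7]
ee_rot: [-0.001, -0.001, 1.0, 0.0]
force: [-0.7, -0.2, -1.5]
grip_width: 0.13
grip_force: 49.3
```

Run:
```python
from h import *
st();row((500,98.5,110),180)
f=6;sx,sy=215,120
s=capture("side")[sy:sy+100,sx:sx+100,::-1];cv2.imwrite("pics/side3.png",capture("side")[:,:,::-1])
im=cv2.resize(np.ascontiguousarray(s),None,fx=f,fy=f,interpolation=cv2.INTER_CUBIC)
p=np.array(sense()["eef_pos"]);
for dx in(-30,-17,17,30):
  for dz in((-44.7,) if abs(dx)==17 else (-32.7,-24.7)):
    q=(proj("side",p+(dx,0,dz))-(sx,sy)+.5)*f-.5;cv2.circle(im,tuple(int(round(v)) for v in q),3,(0,0,255),1)
cv2.imwrite("pics/c.png",im)
```

```text
t 6.6 pos [499.9  99.4 133.7] yaw -179.92 F [-0.7 -0.2 -1.5] M [-0.013  0.003  0.047] w 0.13 gf 49.3 q [-0.03  0.4   1.69  0.    1.05 -1.61]
row [-0.01 -0.09  2.37] [ 0.    -0.001  0.001]
```

View pics/c.png

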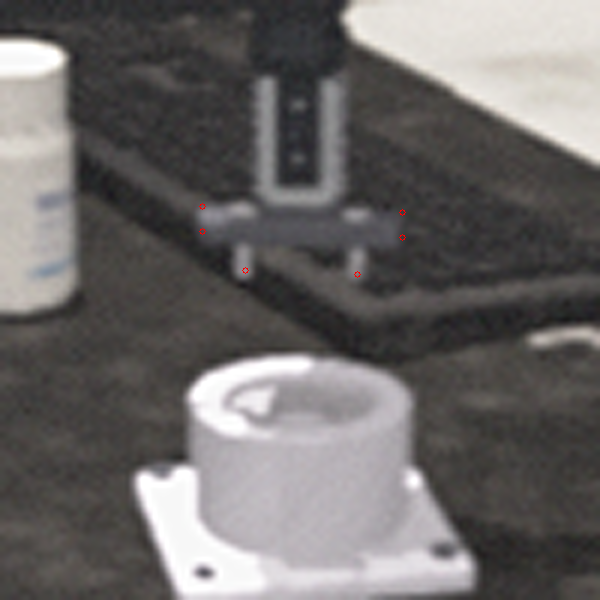

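Run:
```python
from h import *
from scipy.optimize import least_squares
np.set_printoptions(precision=2,suppress=True)
cs=lambda p:np.array((215+(p[0]+.5)/6-.5,120+(p[1]+.5)/6-.5))
th=np.linspace(0,2*np.pi,200)
def ext(v,r=34):
    P=np.array([proj("side",(v[0]+r*np.cos(t),v[1]+r*np.sin(t),50)) for t in th])
    return np.array([P[:,0].min(),P[:,0].max(),P[:,1].min(),P[:,1].max()])
o=np.r_[cs((188,357)),cs((414,437))][[0,2,1,3]]
r=least_squares(lambda v:ext(v)-o,(500,98));print("side rim xy",r.x,(r.fun*6))
p=np.array([499.9,99.4,133.7]);f=lambda P:(proj("side",P)-(215,120)+.5)*6-.5
for s in(-17,17):print("pin pred",f(p+(s,0,-44.7)))
# top circle refinement from pics/top0: intensities along radial rays around bore / ring inner hole(lens), barrel
```

```text
side rim xy [499.54 101.72] [ 1.96 -1.96 -1.76  1.87]
pin pred [357.89 274.67]
pin pred [245.5  271.22]
```

Emit:
{"api": "step_arm", "payload": {
  "commands": "0 0.06 -0.06 2 0 0 0;0 0.06 -0.06 3.5 0 0 0;0 0.06 -0.06 4.1 0 0 0;0 0.06 -0.06 4.1 0 0 0;0 0.06 -0.06 4.1 0 0 0;0 0.06 -0.06 4.1 0 0 0"
}}

```text
time_s: 7.2
eef_pos: [500.1, 98.0, 94.3]
ee_rot: [0.001, -0.0, 1.0, -0.0]
force: [0.1, -0.5, -1.0]
grip_width: 0.127
grip_force: 49.5
```

Run:
```python
from h import *
st();row((499.3,100,89.6),180)
```

```text
t 7.2 pos [500.1  98.   94.3] yaw -179.96 F [ 0.1 -0.5 -1. ] M [-0.     0.009 -0.033] w 0.127 gf 49.5 q [-0.04  0.46  1.73  0.    0.95 -1.61]
row [0.08 0.2  0.47] [-0.     0.001  0.001]
```

Emit:
{"api": "step_arm", "payload": {
  "commands": "0 0.08 0.2 0 0 0 0;0 0.08 0.2 0.2 0 0 0;0 0.08 0.2 0.3 0 0 0;0 0.08 0.2 0.35 0 0 0;0 0.08 0.2 0.4 0 0 0;0 0.08 0.2 0.45 0 0 0;0 0.08 0.2 0.45 0 0 0"
}}

```text
time_s: 7.78
eef_pos: [498.8, 99.8, 89.0]
ee_rot: [0.0, -0.0, 1.0, 0.0]
force: [-0.1, -0.1, -1.3]
grip_width: 0.133
grip_force: 49.5
```

Run:
```python
from h import *
st()
```

```text
t 7.78 pos [498.8  99.8  89. ] yaw -179.99 F [-0.1 -0.1 -1.3] M [-0.007  0.063 -0.006] w 0.133 gf 49.5 q [-0.03  0.47  1.74  0.    0.94 -1.6 ]
```

Emit:
{"api": "step_arm", "payload": {
  "commands": "0 0 0 0.05 0 0 0;0 0 0 0.1 0 0 0;0 0 0 0.1 0 0 0;0 0 0 0.1 0 0 0"
}}

```text
time_s: 8.12
eef_pos: [499.0, 99.7, 88.1]
ee_rot: [0.0, -0.0, 1.0, -0.0]
force: [0.3, -1.5, 1.4]
grip_width: 0.134
grip_force: 49.8
```

Run:
```python
from h import *
st()
```

```text
t 8.12 pos [499.   99.7  88.1] yaw -179.99 F [ 0.3 -1.5  1.4] M [-0.3    0.045  0.029] w 0.134 gf 49.8 q [-0.03  0.47  1.74 -0.    0.94 -1.6 ]
```

Emit:
{"api": "step_arm", "payload": {
  "commands": "0 0 0 0.04 0 0 0;0 0 0 0.04 0 0 0;0 0 0 0.04 0 0 0"
}}

```text
time_s: 8.37
eef_pos: [499.0, 99.6, 87.7]
ee_rot: [0.0, -0.0, 1.0, -0.0]
force: [-0.1, -3.4, 2.9]
grip_width: 0.132
grip_force: 49.9
```

Run:
```python
from h import *
st()
```

```text
t 8.37 pos [499.   99.6  87.7] yaw -179.98 F [-0.1 -3.4  2.9] M [-0.69   0.006  0.047] w 0.132 gf 49.9 q [-0.03  0.47  1.74 -0.    0.94 -1.6 ]
```

Emit:
{"api": "step_arm", "payload": {
  "commands": "0 0 -0.05 0 0 0 0;0 0 -0.1 0 0 0 0;0 0 -0.1 0 0 0 0;0 0 -0.1 0 0 0 0"
}}

```text
time_s: 8.7
eef_pos: [498.7, 98.9, 87.4]
ee_rot: [-0.0, -0.0, 1.0, 0.0]
force: [1.6, -1.6, -0.4]
grip_width: 0.13
grip_force: 49.5
```

Run:
```python
from h import *
st()
```

```text
t 8.7 pos [498.7  98.9  87.4] yaw -179.99 F [ 1.6 -1.6 -0.4] M [-0.216 -0.202  0.042] w 0.13 gf 49.5 q [-0.04  0.47  1.74  0.    0.94 -1.61]
```

Emit:
{"api": "step_arm", "payload": {
  "commands": "0 -0.05 -0.06 0 0 0 0;0 -0.05 -0.06 0.05 0 0 0;0 -0.05 -0.06 0.1 0 0 0;0 -0.05 -0.06 0.1 0 0 0"
}}

```text
time_s: 9.03
eef_pos: [499.0, 98.3, 86.3]
ee_rot: [-0.0, -0.0, 1.0, 0.0]
force: [-0.0, 0.0, -1.7]
grip_width: 0.135
grip_force: 49.4
```

Run:
```python
from h import *
st()
```

```text
t 9.03 pos [499.   98.3  86.3] yaw -179.99 F [-0.   0.  -1.7] M [ 0.001  0.065 -0.046] w 0.135 gf 49.4 q [-0.04  0.47  1.74  0.    0.93 -1.61]
```

Emit:
{"api": "step_arm", "payload": {
  "commands": "0 0 0 0.08 0 0 0;0 0 0 0.16 0 0 0;0 0 0 0.24 0 0 0;0 0 0 0.24 0 0 0;0 0 0 0.24 0 0 0"
}}

```text
time_s: 9.45
eef_pos: [499.2, 98.2, 84.1]
ee_rot: [-0.0, -0.0, 1.0, 0.0]
force: [-0.8, 0.6, -1.0]
grip_width: 0.136
grip_force: 49.4
```

Run:
```python
from h import *
st()
```

```text
t 9.45 pos [499.2  98.2  84.1] yaw -179.99 F [-0.8  0.6 -1. ] M [ 0.028 -0.047 -0.001] w 0.136 gf 49.4 q [-0.04  0.47  1.74  0.    0.93 -1.61]
```

Emit:
{"api": "step_arm", "payload": {
  "commands": "0 0 0 0.06 0 0 0;0 0 0 0.12 0 0 0;0 0 0 0.12 0 0 0;0 0 0 0.12 0 0 0"
}}

```text
time_s: 9.78
eef_pos: [499.3, 98.2, 82.9]
ee_rot: [-0.0, -0.0, 1.0, 0.0]
force: [-0.4, 0.3, -1.4]
grip_width: 0.135
grip_force: 49.4
```

Run:
```python
from h import *
st()
```

```text
t 9.78 pos [499.3  98.2  82.9] yaw -179.99 F [-0.4  0.3 -1.4] M [-0.032 -0.043  0.001] w 0.135 gf 49.4 q [-0.04  0.48  1.74  0.    0.93 -1.61]
```

Emit:
{"api": "step_arm", "payload": {
  "commands": "0 0 0 0 0 0 0.03;0 0 0 0 0 0 0.06;0 0 0 0 0 0 0.09;0 0 0 0 0 0 0.12;0 0 0 0 0 0 0.15;0 0 0 0 0 0 0.18;0 0 0 0 0 0 0.2"
}}

```text
time_s: 10.37
eef_pos: [499.3, 98.0, 83.0]
ee_rot: [0.0, 0.1, 0.995, -0.0]
force: [-0.6, -1.9, -1.1]
grip_width: 0.134
grip_force: 49.4
```

Run:
```python
from h import *
st()
```

```text
t 10.37 pos [499.3  98.   83. ] yaw 168.49 F [-0.6 -1.9 -1.1] M [-0.326 -0.004  0.071] w 0.134 gf 49.4 q [-0.04  0.48  1.74 -0.    0.93 -1.41]
```

Emit:
{"api": "step_arm", "payload": {
  "commands": "0 0 -0.03 0 0 0 0.02;0 0 -0.05 0 0 0 0.05;0 0 -0.05 0 0 0 0.08;0 0 -0.05 0 0 0 0.11;0 0 -0.05 0 0 0 0.14;0 0 -0.05 0 0 0 0.17;0 0 -0.05 0 0 0 0.2;0 0 -0.05 0 0 0 0.2"
}}

```text
time_s: 11.03
eef_pos: [499.3, 97.9, 83.0]
ee_rot: [0.0, 0.199, 0.98, 0.0]
force: [0.5, 0.5, -1.6]
grip_width: 0.136
grip_force: 49.3
```

Run:
```python
from h import *
st()
```

```text
t 11.03 pos [499.3  97.9  83. ] yaw 157.03 F [ 0.5  0.5 -1.6] M [ 0.199 -0.111  0.121] w 0.136 gf 49.3 q [-0.04  0.48  1.74  0.    0.93 -1.21]
```

Emit:
{"api": "step_arm", "payload": {
  "commands": "0 0 0 0 0 0 0.03;0 0 0 0 0 0 0.06;0 0 0 0 0 0 0.09;0 0 0 0 0 0 0.12;0 0 0 0 0 0 0.15;0 0 0 0 0 0 0.15"
}}

```text
time_s: 11.53
eef_pos: [499.3, 97.9, 83.0]
ee_rot: [0.0, 0.272, 0.962, 0.0]
force: [0.8, 0.9, -1.7]
grip_width: 0.133
grip_force: 49.3
```

```bash
python3 -c "
from h import *
st()"
```

```text
t 11.53 pos [499.3  97.9  83. ] yaw 148.48 F [ 0.8  0.9 -1.7] M [ 0.257 -0.151  0.1  ] w 0.133 gf 49.3 q [-0.04  0.48  1.74  0.    0.93 -1.06]
```

Emit:
{"api": "step_arm", "payload": {
  "commands": "0 0 0 0 0 0 0.02;0 0 0 0 0 0 0.04;0 0 0 0 0 0 0.06;0 0 0 0 0 0 0.08;0 0 0 0 0 0 0.08"
}}

```text
time_s: 11.95
eef_pos: [499.3, 97.8, 83.0]
ee_rot: [0.0, 0.31, 0.951, 0.0]
force: [2.0, 1.8, -1.4]
grip_width: 0.132
grip_force: 49.3
```

```bash
python3 -c "
from h import *
st()"
```

```text
t 11.95 pos [499.3  97.8  83. ] yaw 143.84 F [ 2.   1.8 -1.4] M [ 0.422 -0.221  0.075] w 0.132 gf 49.3 q [-0.04  0.48  1.74  0.    0.93 -0.98]
```

Emit:
{"api": "step_arm", "payload": {
  "commands": "0 0 0.04 0 0 0 0.01;0 0 0.04 0 0 0 0.03;0 0 0.04 0 0 0 0.05;0 0 0.04 0 0 0 0.07;0 0 0.04 0 0 0 0.08;0 0 0.04 0 0 0 0.08"
}}

```text
time_s: 12.45
eef_pos: [499.3, 98.0, 82.9]
ee_rot: [-0.0, 0.348, 0.938, -0.0]
force: [-0.9, 0.3, -1.5]
grip_width: 0.129
grip_force: 49.4
```

```bash
python3 -c "
from h import *
st()"
```

```text
t 12.45 pos [499.3  98.   82.9] yaw 139.29 F [-0.9  0.3 -1.5] M [-0.028  0.098  0.112] w 0.129 gf 49.4 q [-0.04  0.48  1.74 -0.    0.93 -0.9 ]
```

Emit:
{"api": "step_arm", "payload": {
  "commands": "0 0 0 0 0 0 0.02;0 0 0 0 0 0 0.04;0 0 0 0 0 0 0.06;0 0 0 0 0 0 0.08;0 0 0 0 0 0 0.08"
}}

```text
time_s: 12.87
eef_pos: [499.4, 98.0, 82.9]
ee_rot: [-0.0, 0.385, 0.923, -0.0]
force: [-1.4, 0.3, -1.1]
grip_width: 0.131
grip_force: 49.5
```

```bash
python3 -c "
from h import *
st()"
```

```text
t 12.87 pos [499.4  98.   82.9] yaw 134.67 F [-1.4  0.3 -1.1] M [-0.171  0.14   0.31 ] w 0.131 gf 49.5 q [-0.04  0.48  1.74 -0.    0.93 -0.82]
```

Emit:
{"api": "step_arm", "payload": {
  "commands": "0 0 0 0 0 0 0.01;0 0 0 0 0 0 0.025;0 0 0 0 0 0 0.025;0 0 0 0 0 0 0.025"
}}

```text
time_s: 13.2
eef_pos: [499.4, 98.0, 82.9]
ee_rot: [-0.0, 0.396, 0.918, -0.0]
force: [-1.0, -0.9, -0.9]
grip_width: 0.134
grip_force: 49.4
```

```bash
python3 -c "
from h import *
st()"
```

```text
t 13.2 pos [499.4  98.   82.9] yaw 133.32 F [-1.  -0.9 -0.9] M [-0.231  0.184  0.355] w 0.134 gf 49.4 q [-0.04  0.48  1.74 -0.    0.93 -0.79]
```

Emit:
{"api": "step_arm", "payload": {
  "commands": "0 0 0 0 0 0 0.012;0 0 0 0 0 0 0.012;0 0 0 0 0 0 0.012"
}}

```text
time_s: 13.45
eef_pos: [499.4, 98.0, 82.9]
ee_rot: [-0.0, 0.402, 0.916, -0.0]
force: [-1.5, -1.8, -1.2]
grip_width: 0.136
grip_force: 49.5
```

```bash
python3 -c "
from h import *
st()"
```

```text
t 13.45 pos [499.4  98.   82.9] yaw 132.63 F [-1.5 -1.8 -1.2] M [-0.225  0.226  0.355] w 0.136 gf 49.5 q [-0.04  0.48  1.74 -0.    0.93 -0.78]
```

Emit:
{"api": "step_arm", "payload": {
  "commands": "0 0 0 0 0 0 -0.02;0 0 0 0 0 0 -0.04;0 0 0 0 0 0 -0.06;0 0 0 0 0 0 -0.08;0 0 0 0 0 0 -0.08"
}}

```text
time_s: 13.87
eef_pos: [499.4, 98.0, 82.9]
ee_rot: [-0.0, 0.364, 0.931, 0.0]
force: [-0.8, -2.3, -0.7]
grip_width: 0.134
grip_force: 49.5
```

```bash
python3 -c "
from h import *
st()"
```

```text
t 13.87 pos [499.4  98.   82.9] yaw 137.29 F [-0.8 -2.3 -0.7] M [-0.29   0.182  0.162] w 0.134 gf 49.5 q [-0.04  0.48  1.74  0.    0.93 -0.86]
```

Emit:
{"api": "step_arm", "payload": {
  "commands": "0 0 0 0 0 0 -0.02;0 0 0 0 0 0 -0.04;0 0 0 0 0 0 -0.06;0 0 0 0 0 0 -0.06"
}}

```text
time_s: 14.2
eef_pos: [499.4, 98.1, 82.9]
ee_rot: [-0.0, 0.336, 0.942, 0.0]
force: [-1.1, -1.0, -1.4]
grip_width: 0.133
grip_force: 49.4
```

```bash
python3 -c "
from h import *
st()"
```

```text
t 14.2 pos [499.4  98.1  82.9] yaw 140.72 F [-1.1 -1.  -1.4] M [-0.194  0.204  0.014] w 0.133 gf 49.4 q [-0.04  0.48  1.74  0.    0.93 -0.92]
```

Emit:
{"api": "step_arm", "payload": {
  "commands": "0 0 -0.03 0 0 0 -0.02;0 0 -0.03 -0.2 0 0 -0.02;0 0 -0.03 -0.5 0 0 -0.02;0 0 -0.03 -0.8 0 0 -0.02;0 0 -0.03 -1.2 0 0 -0.02;0 0 -0.03 -1.2 0 0 -0.02"
}}

```text
time_s: 14.7
eef_pos: [499.7, 97.9, 95.9]
ee_rot: [0.001, 0.327, 0.945, 0.0]
force: [0.0, 0.5, -1.8]
grip_width: 0.135
grip_force: 49.5
```

```bash
python3 -c "
from h import *
st();row((523.8,328.8,138.4),156.8)"
```

```text
t 14.7 pos [499.7  97.9  95.9] yaw 141.79 F [ 0.   0.5 -1.8] M [ 0.024  0.039 -0.029] w 0.135 gf 49.5 q [-0.04  0.46  1.73  0.    0.95 -0.94]
row [12.38 19.64 -4.24] [ 0.001  0.001 -0.262]
```

Emit:
{"api": "step_arm", "payload": {
  "commands": "0 0 0 -2 0 0 0;0 0 0 -4.2 0 0 0;0 12.4 19.6 -4.2 0 0 -0.262;0 12.4 19.6 -4.2 0 0 -0.262;0 12.4 19.6 -4.2 0 0 -0.262;0 12.4 19.6 -4.2 0 0 -0.262;0 12.4 19.6 -4.2 0 0 -0.262;0 12.4 19.6 -4.2 0 0 -0.262;0 12.4 19.6 -4.2 0 0 -0.262;0 12.4 19.6 -4.2 0 0 -0.262;0 12.4 19.6 -4.2 0 0 -0.262;0 12.4 19.6 -4.2 0 0 -0.262"
}}

```text
time_s: 15.7
eef_pos: [523.2, 327.5, 137.0]
ee_rot: [-0.0, 0.202, 0.979, -0.0]
force: [0.9, -0.5, -1.2]
grip_width: 0.135
grip_force: 49.6
```

Run:
```python
from h import *
st();row((523.8,328.8,80),156.8)
im=capture("side");f=5;sx,sy=180,170
c=cv2.resize(np.ascontiguousarray(im[sy:sy+120,sx:sx+130,::-1]),None,fx=f,fy=f,interpolation=cv2.INTER_CUBIC)
p=np.array(sense()["eef_pos"]);d=rot(sense()["ee_rot"])[:,0]
for s in(-17,17):
    q=(proj("side",p+d*s+(0,0,-44.7))-(sx,sy)+.5)*f-.5;cv2.circle(c,tuple(int(round(v)) for v in q),3,(0,0,255),1)
cv2.imwrite("pics/r.png",c)
```

```text
t 15.7 pos [523.2 327.5 137. ] yaw 156.74 F [ 0.9 -0.5 -1.2] M [0.007 0.021 0.023] w 0.135 gf 49.6 q [ 0.37  0.61  1.34 -0.    1.19 -0.79]
row [-0.01  0.14  5.7 ] [-0.    -0.    -0.001]
```

View pics/r.png

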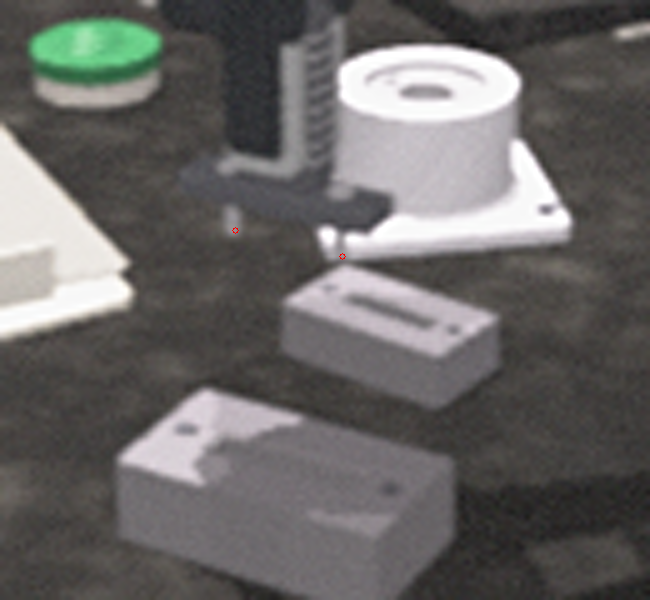

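The pins, at crop (233,220) and (342,240), are where predicted, so the spanner has not slipped in the grip. The block stands empty below at (285,480). I'll lower the spanner into the slot.

Emit:
{"api": "step_arm", "payload": {
  "commands": "0 0 0.1 2 0 0 0;0 0 0.1 4 0 0 0;0 0 0.1 5.7 0 0 0;0 0 0.1 5.7 0 0 0;0 0 0.1 5.7 0 0 0"
}}

```text
time_s: 16.17
eef_pos: [523.5, 328.7, 80.0]
ee_rot: [-0.0, 0.202, 0.979, -0.0]
force: [0.9, -0.4, -1.3]
grip_width: 0.134
grip_force: 49.5
```

```bash
python3 -c "
from h import *
st();row((523.8,328.8,59.2),156.8)"
```

```text
t 16.17 pos [523.5 328.7  80. ] yaw 156.75 F [ 0.9 -0.4 -1.3] M [0.    0.001 0.005] w 0.134 gf 49.5 q [ 0.37  0.68  1.39  0.    1.07 -0.79]
row [-0.03  0.02  2.08] [-0.001 -0.001 -0.001]
```

Emit:
{"api": "step_arm", "payload": {
  "commands": "0 0 0 0.5 0 0 0;0 0 0 0.8 0 0 0;0 0 0 1.1 0 0 0;0 0 0 1.4 0 0 0;0 0 0 1.6 0 0 0;0 0 0 1.6 0 0 0"
}}

```text
time_s: 16.67
eef_pos: [523.2, 329.4, 63.6]
ee_rot: [-0.0, 0.201, 0.98, -0.0]
force: [-0.0, -0.7, -1.4]
grip_width: 0.138
grip_force: 49.5
```

```bash
python3 -c "
from h import *
st()"
```

```text
t 16.67 pos [523.2 329.4  63.6] yaw 156.81 F [-0.  -0.7 -1.4] M [-0.001  0.014  0.013] w 0.138 gf 49.5 q [ 0.37  0.7   1.4   0.    1.04 -0.79]
```

Pin tips are below the block's top face with no contact, so they are in the slot. I'll seat the spanner.

Emit:
{"api": "step_arm", "payload": {
  "commands": "0 0 0 0.2 0 0 0;0 0 0 0.35 0 0 0;0 0 0 0.45 0 0 0;0 0 0 0.48 0 0 0;0 0 0 0.48 0 0 0;0 0 0 0.48 0 0 0"
}}

```text
time_s: 17.17
eef_pos: [523.4, 329.5, 59.2]
ee_rot: [0.0, 0.201, 0.98, 0.0]
force: [0.2, 0.6, -1.3]
grip_width: 0.134
grip_force: 49.5
```

```bash
python3 -c "
from h import *
st()"
```

```text
t 17.17 pos [523.4 329.5  59.2] yaw 156.81 F [ 0.2  0.6 -1.3] M [-0.03   0.007  0.017] w 0.134 gf 49.5 q [ 0.37  0.71  1.4   0.    1.03 -0.79]
```

Emit:
{"api": "step_arm", "payload": {
  "commands": "0 0 0 0.05 0 0 0;0 0 0 0.08 0 0 0;0 0 0 0.08 0 0 0;0.3 0 0 0.06 0 0 0;0.4 0 0 0.06 0 0 0;0.6 0 0 0.06 0 0 0;0.6 0 0 0.06 0 0 0;0.6 0 0 0.06 0 0 0;0.6 0 0 0.06 0 0 0;0.6 0 0 0.06 0 0 0"
}}

```text
time_s: 18.0
eef_pos: [523.4, 329.5, 58.5]
ee_rot: [-0.0, 0.201, 0.98, 0.0]
force: [-0.3, 0.5, 0.5]
grip_width: 0.599
grip_force: 0.0
```

```bash
python3 -c "
from h import *
st()"
```

```text
t 18.0 pos [523.4 329.5  58.5] yaw 156.81 F [-0.3  0.5  0.5] M [0.027 0.003 0.043] w 0.599 gf 0.0 q [ 0.37  0.71  1.4   0.    1.03 -0.79]
```

Emit:
{"api": "step_arm", "payload": {
  "commands": "0.6 0 0 -2 0 0 0;0.6 0 0 -5 0 0 0;0.6 0 0 -9 0 0 0;0.6 0 0 -13 0 0 0;0.6 0 0 -16 0 0 0;0.6 5 -20 -16 0 0 0;0.6 5 -20 -16 0 0 0;0.6 5 -20 -16 0 0 0;0.6 5 -20 -16 0 0 0;0.6 5 -20 -16 0 0 0;0.6 5 -20 -16 0 0 0;0.6 5 -20 -16 0 0 0;0.6 5 -20 -16 0 0 0"
}}

```text
time_s: 19.08
eef_pos: [399.3, 165.5, 219.1]
ee_rot: [0.001, 0.201, 0.98, 0.0]
force: [0.4, -0.3, -1.0]
grip_width: 0.599
grip_force: 0.0
```

Run:
```python
from h import *
st()
f=5
s=capture("side")[180:295,190:345,::-1]
cv2.imwrite("pics/end.png",cv2.resize(np.ascontiguousarray(s),None,fx=f,fy=f,interpolation=cv2.INTER_CUBIC))
```

```text
t 19.08 pos [399.3 165.5 219.1] yaw 156.78 F [ 0.4 -0.3 -1. ] M [-0.    -0.029  0.021] w 0.599 gf 0.0 q [ 0.12  0.13  1.8   0.    1.2  -1.05]
```

View pics/end.png

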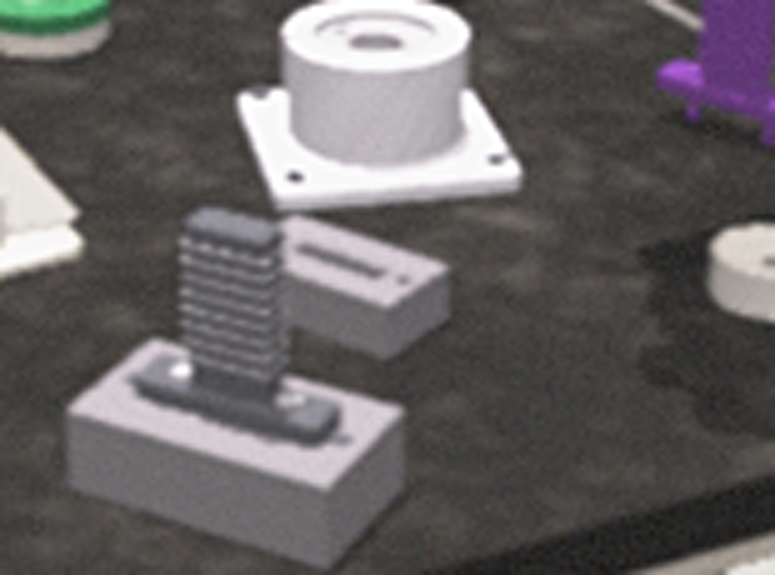

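The spanner stands upright in its rest at crop (235,320), with its head flat on the block. The cell and the bystanders in view look undisturbed. I'll hand in.

```bash
python3 -c "
from rig import *
print(finish_job())"
```

```text
the job is handed in; nothing more can be done
None
```

The job is handed in at about 19 s: the ring turned clockwise about 0.75 rad until the torque climbed from about 0.11 to 0.36 N m (about 21 N at the pins), and the last picture shows the spanner upright in its rest with the gripper clear.

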